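# Charge the polisher's feed tray and start the feed

### The arm

A 6-joint arm with a two-finger parallel gripper is mounted at the origin on the work surface. World frame = base frame: x ahead of the robot, y to its left, z up, the work surface at z = 0. Lengths are in m, angles in rad, forces in N, time in s.
With the tool pointing down it reaches from about 0.35 to 0.975 m from the base axis. Payload 4.9 kg.
Tool frame: the origin (TCP) lies at the very end of the fingers, on their centre line; the grasp point (between the pads) lies 19 mm behind it (ctrl.tcp_to_grasp is the z of the grasp point in the tool frame, in m); z points along the fingers, y is the line along which they close (so a half turn about z gives the same grasp; the last joint's range is limited). The gripper opens to 85 mm and grips with 20 to 120 N. Pads are 22 mm wide; open, the fingers measure 114 mm over their backs; the gripper's body (76 mm by 85 mm) begins 54 mm behind the grasp point. The pads swing forward as they close: fully open they stand 13 mm farther back than shut.
Start: joints at [0.984, 0.053, 1.613, -0, 1.476, -0.119], TCP at [0.282, 0.558, 0.231] pointing down, gripper open.
Joint ranges: [-3.01, 3.01], [-1.01, 2.22], [0.06, 2.58], [-1.02, 4.17], [0.09, 2.62], [-3.14, 3.14]. Speed limits (rad/s): [2.57, 2.57, 3.14, 3.14, 3.14, 3.14].

### API

Orientations are given as a rotation vector (axis times angle).
In Python, from station import ctrl, eyes, job, nets gives the robot as it stands. The module is installed in compiled form; this text tells all that it offers.
- The arm moves only by the tool jog_arm, never from a script. Its argument "commands" is one flat list of numbers, 7 for each row, row after row: the shift along the tool's x, y, z each as a share of 0.06 m, from -1 to 1, then the turn, a rotation vector about the tool's x, y, z each as a share of 0.1 rad, from -1 to 1, then the finger opening in mm, from 0 to 85.4. In form: [x, y, z, ax, ay, az, grip, x, y, z, ax, ay, az, grip, ...]. A call has 1 to 20 rows; each row shifts and turns the commanded pose from where the row before left it, along the tool's axes as they then stand; what a row does not reach is not made up. A row lasts 1/8 s, in which the tool goes at most 62.5 mm and 10.7 degrees, less where a joint would pass 70% of its speed; a pose out of reach is approached as far as the arm can. A call with a number of a shift or a turn outside -1 to 1 is refused whole. A call with a gripper value outside its range is refused whole. The fingers move at their own pace and stop on an object; "newtons" is the grip in N (left out, the last holds). Time passes only in rows, so rows that do not move let the fingers close. It gives the time, the measured TCP pose, the force, the opening and the grip force at its end, in the units of the state.
- ctrl.get_obs(): the state, without advancing time (a new reading comes with each control period).
- eyes.get_image(name): name is "side" or "top"; returns a dict with "image" (480x640x3 uint8, red, green, blue), "z_map" (480x640 float32, m along the optical axis (not along the pixel's ray), 0 where there is no reading), "K" (3x3 intrinsics, pixels), "cam_to_world" (4x4, takes a point from camera to world coordinates). Camera axes: x right, y up, looking along -z (the intrinsics and any distortion apply to the point x, -y, -z); pixel columns grow to the right and rows downward; lengths in m; the calibration is good to about 2 mm. A picture is of the moment at which its call begins.
- job.finish_job(): hands the job in; it is judged then, once.
Trained networks look in the newest picture that a camera, given by its name, has taken for a name from the list of things; names that differ only in an ending like _2 or _b are one class to them, and where a whole thing is asked for, a point or a joint stands for the part that bears it (a point fixed in the world has none). Each returns a list of dicts, best first, with "p" (0 to 1); they miss things now and then, are a little off and sometimes report something else, mostly with a low value. They report only what shows in the picture. A call takes as long as a camera call.
- nets.silhouettes(camera, name): "mask" (480x640 bool, what is visible of it) and "bbox" ([left, top, right, bottom] in pixels, round what is visible of it).
The state is a dict: "t": time; "q": joint angles; "dq": joint speeds; "effort": joint torques, N m; "tool_pos": TCP position; "tool_rot": TCP orientation; "contact_force": force on the tool from outside, world axes, zero at the start; "wrist_torque": the same for the moment, N m; "opening": finger opening in m; "grip_force": force on a finger pad.
Only numpy, scipy, OpenCV 4.12 (cv2) and the standard library are available. Lean on these libraries where they do the work, as an engineer would, in place of code of your own. Each camera call takes 0.05 s, during which the arm holds its last target. There are 200 camera calls.

### The job

Slide the three loose flat castings along the bench, without lifting them, through the open mouth of the polishing machine's feed tray, and press the row up the tray until the sliding follower plate behind it sits on its end stop; move the follower only by way of the castings. Then turn the feed knob clockwise to its end stop, and leave everything else on the bench alone.

Things in the scene. Friction and masses are not known exactly. Their poses are not given: they have to be found in the camera images.
- tray: Fixed sheet-steel channel, open on top, before a grey machine. Origin: middle of its open mouth at bench height; +y runs into it, z up. Inside 132 mm wide, 330 mm long (y 0 to 330); walls 6 mm thick, 38 mm high; floor 3 mm above the bench, with a ramp from y = -40 to 0. Two guide wings flare out from the mouth to x = +-109, y = -48 mm. The three castings fill it nearly to the mouth.
- follower: Dark steel plate standing across the channel, 124 mm wide, 40 mm high and 8 mm thick, sliding along the tray's y with about 2 N of friction and staying where it is left. Origin: foot of the middle of its face towards the mouth. It starts with this face at tray y = 200 to 240 mm; its end stop is at tray y = 320 mm.
- follower_face (a point): Middle of the follower's face towards the mouth, 20 mm above the follower's origin. Fully home at tray y = 320 mm.
- ring_flange: Bare aluminium casting, about 0.45 kg: flat ring of 104 mm outside diameter with a 52 mm through bore, 28 mm high. Origin: centre of its underside, z up.
- window_frame: Bare aluminium casting, about 0.4 kg: flat rectangular frame 100 mm (its x) by 70 mm (its y), outer corners rounded at 11 mm, 28 mm high, with a through window 60 mm (x) by 40 mm (y). Origin: centre of its underside, z up.
- blank_cover: Bare aluminium casting, about 0.5 kg: square cover 92 by 92 mm, corners rounded at 16 mm, 24 mm high at the edge, with a low cone in the middle (72 mm across at its foot, total height 32 mm); it has no opening. Origin: centre of its underside, z up, x and y square to its sides.
- feed_knob (a joint): Angle of the black feed knob: 0 fully anticlockwise, 1.4 rad at the clockwise end stop (clockwise seen from above). It starts between 0 and 0.4; friction about 0.05 N m.
- feed_knob_grip (a point): On the knob's axis at the height to grip, x along the knob's bar-shaped grip, which turns with it. The knob is 54 mm across and stands upright on a grey control box 100 mm square and 35 mm high, left of the tray as seen from its mouth (tray x about -150 mm).
- brush: Bystander: hand brush lying on the bench. Origin: underside.
- wrench: Bystander: steel wrench lying on the bench. Origin: underside.
- paste_jar: Bystander: jar 64 mm in diameter, 70 mm high. Origin: centre of underside.
- disc_stack: Bystander: stack of three grinding discs, 100 mm in diameter, 18 mm high. Origin: centre of underside.
- stub: Bystander: upright aluminium stub, 72 mm across its foot, 68 mm high (not one of the three flat castings). Origin: centre of underside.
- hammer: Bystander: hammer lying on the bench. Origin: underside.
- spray_can: Bystander: upright can 64 mm in diameter, 170 mm high. Origin: centre of underside.

How it is judged:
By the outcome, as a careful person would: the job done as asked, in the order asked, and still so for the second after the job is handed in, with the robot touching nothing.
It also fails if it takes over 72 s, if anything falls off the work surface, if the arm or the gripper's body presses on something with over 40 N, if the wrist force passes 120 N, or if a joint passes its speed limit or range.

## Working session

There is one attempt and no reset: what is moved stays moved. The work goes in short steps, Python scripts to look and compute and a tool call to move; the robot and the scene stay as the last step left them, time stands still between calls to the robot, and variables do not carry over. Pictures are saved under pics/ and viewed, at most 10 in all, crops included, and the job is handed in when it is done.

Besides the shell and the picture viewer there is one more tool, called after "Request:" as name(argument=value, ...) on one line, values as JSON. jog_arm: Moves the arm, as the interface text tells. Shift numbers are shares of 0.06 m and turn numbers shares of 0.1 rad, none past 1 either way. Its arguments: {"type":"object","properties":{"commands":{"type":"array","items":{"type":"number"}},"newtons":{"type":"number"}},"required":["commands"]}

```bash
mkdir -p pics
cat > h.py <<'E'
import numpy as np,cv2
from station import ctrl,eyes,job,nets
def pts(im,mask=None):
    z=im["z_map"];K=im["K"];v,u=np.nonzero((z>0)&(mask if mask is not None else True))
    d=z[v,u];p=np.stack([(u-K[0,2])/K[0,0]*d,-(v-K[1,2])/K[1,1]*d,-d,np.ones_like(d)])
    return (im["cam_to_world"]@p).T[:,:3],u,v
E
python3 - <<'E'
from h import *
for c in("top","side"):
    im=eyes.get_image(c); cv2.imwrite(f"pics/{c}0.png",im["image"][:,:,::-1])
    print(c,im["K"].round(1).tolist(),im["cam_to_world"].round(3).tolist())
    for n in "tray follower ring_flange window_frame blank_cover feed_knob brush wrench paste_jar disc_stack stub hammer spray_can".split():
        for r in nets.silhouettes(c,n)[:2]:
            P,u,v=pts(im,r["mask"])
            if len(P): print(n,round(r["p"],2),r["bbox"],np.median(P,0).round(3),P.min(0).round(3),P.max(0).round(3))
E
```

```text
top [[624.6, 0.0, 327.1], [0.0, 624.6, 249.2], [0.0, 0.0, 1.0]] [[0.006, 0.981, -0.193, 0.218], [-1.0, 0.007, 0.003, -0.016], [0.004, 0.193, 0.981, 1.773], [0.0, 0.0, 0.0, 1.0]]
tray 0.73 [46.0, 149.7, 334.3, 281.0] [0.606 0.41  0.169] [ 0.468 -0.039 -0.014] [0.873 0.788 0.348]
follower 0.7 [193.7, 208.5, 235.4, 251.9] [0.609 0.251 0.033] [ 0.55   0.24  -0.004] [0.68  0.355 0.053]
follower 0.34 [373.7, 263.1, 410.0, 301.9] [ 0.468 -0.204  0.026] [ 0.421 -0.256 -0.009] [ 0.518 -0.155  0.044]
ring_flange 0.68 [370.3, 207.7, 410.0, 243.4] [ 0.638 -0.2    0.027] [ 0.587 -0.252 -0.01 ] [ 0.692 -0.149  0.042]
ring_flange 0.32 [390.2, 316.0, 461.9, 335.1] [ 0.344 -0.27   0.017] [ 0.324 -0.396 -0.005] [ 0.371 -0.197  0.033]
window_frame 0.84 [423.5, 238.6, 464.7, 282.6] [ 0.533 -0.361  0.025] [ 0.477 -0.415 -0.01 ] [ 0.595 -0.308  0.04 ]
window_frame 0.74 [48.9, 151.1, 332.4, 282.5] [0.606 0.41  0.169] [ 0.467 -0.042 -0.014] [0.869 0.685 0.348]
blank_cover 0.94 [373.7, 264.7, 409.3, 300.4] [ 0.468 -0.203  0.025] [ 0.421 -0.252 -0.003] [ 0.518 -0.155  0.044]
blank_cover 0.75 [153.4, 321.6, 19
[... 2386 characters left out ...]
 [ 0.747 -0.223 -0.005] [ 0.828 -0.138  0.076]
disc_stack 0.94 [268.3, 159.9, 296.7, 187.0] [ 0.687 -0.386  0.016] [ 0.641 -0.448 -0.006] [ 0.735 -0.342  0.027]
disc_stack 0.28 [357.9, 238.3, 373.6, 283.2] [ 0.37  -0.006  0.007] [ 0.349 -0.108 -0.006] [0.396 0.077 0.017]
stub 0.59 [351.1, 146.8, 374.1, 170.0] [ 0.403 -0.435  0.038] [ 0.37  -0.5   -0.002] [ 0.439 -0.41   0.076]
hammer 0.88 [204.4, 232.2, 237.2, 301.2] [0.786 0.118 0.022] [ 0.743 -0.08  -0.005] [0.829 0.181 0.033]
spray_can 0.86 [373.9, 340.7, 400.2, 397.3] [0.317 0.416 0.127] [ 0.28   0.309 -0.005] [0.341 0.576 0.502]
spray_can 0.61 [358.4, 240.5, 375.2, 284.3] [ 0.37  -0.012  0.007] [ 0.349 -0.106 -0.005] [0.396 0.077 0.017]
```

Run:
```python
import cv2
a=cv2.imread("pics/top0.png")[140:360,140:510];cv2.imwrite("pics/top0c.png",cv2.resize(a,None,fx=2.1,fy=2.1,interpolation=cv2.INTER_CUBIC))
```

```text
(no output)
```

View pics/top0c.png

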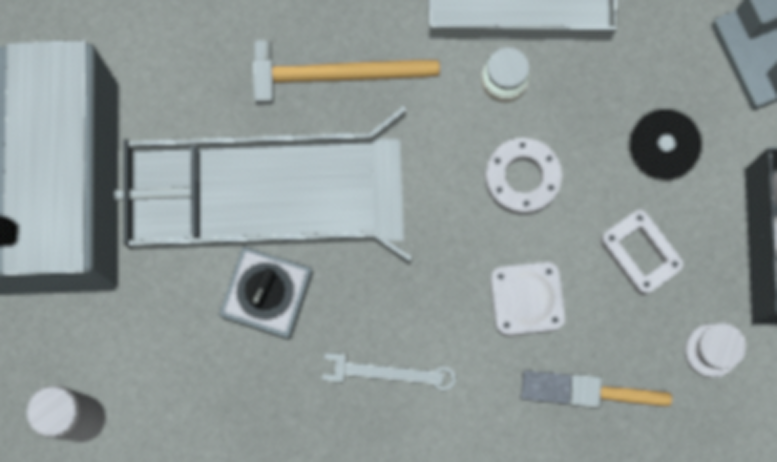

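The picture shows the tray with its mouth on the right (crop ≈(390,190)). The ring is at (524,175), the frame is rotated at (643,250), the cover is at (528,298) and the knob is at (265,290). Next I'll measure these exactly.

```bash
cat >> h.py <<'E'
def rect(P,zlo,zhi):
    Q=P[(P[:,2]>zlo)&(P[:,2]<zhi)][:,:2]
    m=np.median(Q,0);Q=Q[np.linalg.norm(Q-m,axis=1)<.08]
    return cv2.minAreaRect((Q*1000).astype(np.float32))
def topshape(im,mask,h):  # contour rays onto plane z=h
    c=max(cv2.findContours(mask.astype(np.uint8),cv2.RETR_EXTERNAL,cv2.CHAIN_APPROX_NONE)[0],key=len)[:,0]
    K=im["K"];T=im["cam_to_world"]
    r=np.stack([(c[:,0]-K[0,2])/K[0,0],-(c[:,1]-K[1,2])/K[1,1],-np.ones(len(c))])
    r=T[:3,:3]@r; s=(h-T[2,3])/r[2]; Q=(T[:3,3:]+r*s).T[:,:2]
    return Q
E
python3 - <<'E'
from h import *
for c in("top","side"):
    im=eyes.get_image(c)
    for n,h in(("ring_flange",.028),("window_frame",.028),("blank_cover",.024)):
        r=nets.silhouettes(c,n)[0]; P,u,v=pts(im,r["mask"])
        Q=P[(P[:,2]>.012)]
        print(c,n,rect(P,.012,.05),cv2.minAreaRect((topshape(im,r["mask"],h)*1000).astype(np.float32)))
    P,u,v=pts(im)
    # tray walls
    for y0 in np.arange(-.05,.33,.04):
        s=P[(abs(P[:,1]-y0)<.012)&(P[:,2]>.028)&(P[:,2]<.055)&(P[:,0]>.515)&(P[:,0]<.72)]
        a=s[s[:,0]<.6];b=s[s[:,0]>.62]
        print(round(y0,2),[ (np.median(k,0).round(4).tolist(),len(k)) if len(k) else None for k in(a,b)])
    s=P[(abs(P[:,0]-.61)<.04)&(P[:,1]>-.06)&(P[:,1]<.36)]
    for y0 in np.arange(-.06,.03,.01): print(round(y0,2),np.median(s[abs(s[:,1]-y0)<.005],0).round(4).tolist())
    r=nets.silhouettes(c,"follower")[0];F,u,v=pts(im,r["mask"]);F=F[F[:,2]>.03];print("fol",F.min(0),np.percentile(F,[5,50,95],axis=0).round(3).tolist())
    b=P[(abs(P[:,0]-.475)<.06)&(abs(P[:,1]-.145)<.06)]
    B=b[(b[:,2]>.028)];print("box",cv2.minAreaRect((B[:,:2]*1000).astype(np.float32)))
    k=b[b[:,2]>.045];print("knob",np.histogram(k[:,2],bins=np.arange(.04,.1,.004)))
    for t in(.062,.068):
        k2=k[k[:,2]>t]
        if len(k2)>5: print(t,cv2.minAreaRect((k2[:,:2]*1000).astype(np.float32)),k2.mean(0),len(k2))
E
```

```text
top ring_flange ((474.7796936035156, 147.80899047851562), (51.22755813598633, 50.74565124511719), 88.65017700195312) ((477.48974609375, 149.56024169921875), (52.69179916381836, 51.69449996948242), 45.713890075683594)
top window_frame ((535.1072998046875, -359.8955993652344), (98.24665832519531, 73.65283203125), 36.26613235473633) ((533.3231811523438, -357.5123596191406), (98.3023452758789, 76.16584777832031), 37.10394287109375)
top blank_cover ((468.720458984375, -203.7891845703125), (91.90262603759766, 93.3399887084961), 7.774602890014648) ((468.322265625, -203.43875122070312), (92.6993179321289, 93.23959350585938), 6.580102920532227)
-0.05 [([0.522, -0.042, 0.0373], 10), None]
-0.01 [([0.5442, -0.0108, 0.0363], 22), ([0.7043, -0.0096, 0.0367], 31)]
0.03 [([0.551, 0.0303, 0.0373], 24), ([0.6885, 0.0305, 0.0372], 22)]
0.07 [([0.5499, 0.0684, 0.0379], 22), ([0.6884, 0.0693, 0.0344], 24)]
0.11 [([0.5476, 0.111, 0.0363], 25), ([0.6862, 0.1111, 0.0367], 19)]
0.15 [([0.5249, 0.1504, 0.0371], 58), ([0.6848, 0.1497, 0.0364], 24)]
0.19 [([0.543, 0.1841, 0.0362], 37), ([0.6822, 0.1894, 0.0369
[... 2171 characters left out ...]
1, 0.0363], 18)]
0.15 [([0.5254, 0.1523, 0.0352], 46), ([0.6855, 0.1539, 0.0371], 19)]
0.19 [([0.5338, 0.1842, 0.0363], 43), ([0.6846, 0.1938, 0.036], 18)]
0.23 [([0.545, 0.2292, 0.039], 21), ([0.6823, 0.2312, 0.0373], 21)]
0.27 [([0.5434, 0.2657, 0.0376], 15), ([0.6807, 0.2665, 0.038], 19)]
0.31 [None, None]
-0.06 [0.6033, -0.0574, 0.0009]
-0.05 [0.6155, -0.0499, 0.0002]
-0.04 [0.6061, -0.0395, 0.0001]
-0.03 [0.6151, -0.0301, -0.0007]
-0.02 [0.6111, -0.0192, 0.0012]
-0.01 [0.6094, -0.0106, 0.0022]
0.0 [0.6054, -0.0006, 0.0028]
0.01 [0.6133, 0.009, 0.0028]
0.02 [0.607, 0.0206, 0.0031]Traceback (most recent call last):
  File "<stdin>", line 16, in <module>
IndexError: list index out of range
```

Run:
```python
import cv2
a=cv2.imread("pics/top0.png")[250:310,235:295];b=cv2.imread("pics/side0.png")[260:320,295:355]
cv2.imwrite("pics/knob.png",cv2.resize(cv2.hconcat([a,b]),None,fx=6,fy=6,interpolation=cv2.INTER_CUBIC))
```

```text
(no output)
```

View pics/knob.png

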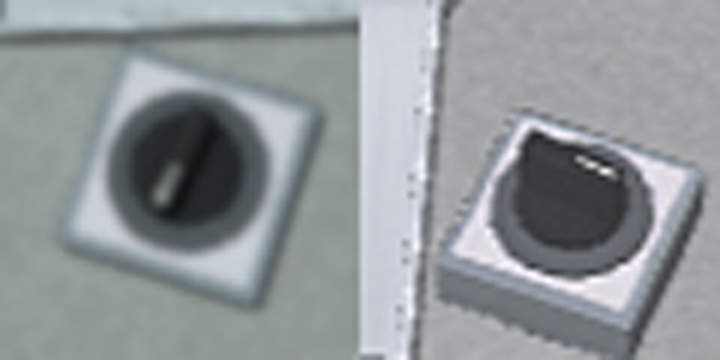

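The knob shows a dark bar running from about (165,205) to (215,110) in the left crop. In world axes that is yaw ≈ -25° at (0.4745, 0.147), with its top at z ≈ 0.08.

```bash
cat >> h.py <<'E'
from scipy.spatial.transform import Rotation as R
def go(wps,s=None):
    "for world waypoints (x,y,z,yaw of tool x in deg) print tool shift total /0.06 and turn total /0.1"
    o=ctrl.get_obs(); M=R.from_rotvec(o["tool_rot"]).as_matrix(); p=np.array(o["tool_pos"])
    yaw=np.degrees(np.arctan2(M[1,0],M[0,0]))
    print("t",round(o["t"],2),"p",p.round(4),"yaw",round(yaw,2),"tilt",M[:,2].round(3),"q",np.round(o["q"],2),"F",np.round(o["contact_force"],1),"op",round(o["opening"],4))
    Rm=R.from_matrix(M)
    for w in wps:
        T=R.from_matrix([[np.cos(np.radians(w[3])),np.sin(np.radians(w[3])),0],[np.sin(np.radians(w[3])),-np.cos(np.radians(w[3])),0],[0,0,-1]])
        d=np.array(w[:3])-p
        print(w,"shift in old tool frame",(Rm.inv().apply(d)/.06).round(2),"in new",(T.inv().apply(d)/.06).round(2),"turn",((Rm.inv()*T).as_rotvec()/.1).round(2))
        Rm=T;p=np.array(w[:3])
E
python3 - <<'E'
from h import *
go([(.282,.558,.381,90),(.64,-.2,.381,0),(.64,-.2,.1,0)])
E
```

```text
t 1.9 p [0.2818 0.5579 0.2313] yaw 153.2 tilt [ 0.  0. -1.] q [ 0.98  0.05  1.61 -0.    1.48 -0.12] F [-1.   0.3  0.3] op 0.0856
(0.282, 0.558, 0.381, 90) shift in old tool frame [-0.    0.   -2.49] in new [ 0.    0.   -2.49] turn [ 0.   -0.   11.03]
(0.64, -0.2, 0.381, 0) shift in old tool frame [-12.63   5.97   0.  ] in new [ 5.97 12.63  0.  ] turn [ 0.    0.   15.71]
(0.64, -0.2, 0.1, 0) shift in old tool frame [0.   0.   4.68] in new [0.   0.   4.68] turn [0. 0. 0.]
```

Request:
jog_arm(commands=[0,0,-0.5,0,0,0.96,0,0,0,-0.5,0,0,0.96,0,0,0,-0.5,0,0,0.96,0,0,0,-0.5,0,0,0.96,0,0,0,-0.4,0,0,0.96,0,0,0,0,0,0,0.96,0,0,0,0,0,0,0.96,0,0,0,0,0,0,0.96,0,0,0,0,0,0,0.96,0,0,0,0,0,0,0.96,0,0,0,0,0,0,1,0,-0.8,0.34,0,0,0,0,0,-0.8,0.34,0,0,0,0,0,-0.8,0.34,0,0,0,0,0,-0.8,0.34,0,0,0,0,0,-0.8,0.34,0,0,0,0,0,-0.8,0.34,0,0,0,0,0,-0.8,0.34,0,0,0,0,0])

```text
t: 4.15
tool_pos: [0.4394, 0.2267, 0.3755]
tool_rot: [2.173, 2.269, 0.001]
contact_force: [0.2, -0.1, -0.2]
opening: 0.0003
grip_force: 0.0
```

Request:
jog_arm(commands=[-0.8,0.34,0,0,0,0,0,-0.8,0.34,0,0,0,0,0,-0.8,0.34,0,0,0,0,0,-0.8,0.34,0.2,0,0,0,0,-0.8,0.34,0.4,0,0,0,0,-0.8,0.34,0.6,0,0,0,0,-0.8,0.34,0.6,0,0,0,0,-0.8,0.34,0.6,0,0,0,0,-0.8,0.34,0.6,0,0,0,0,0,0,0.3,0,0,0,0,0,0,0,0,0,0,0])

```text
t: 5.52
tool_pos: [0.6385, -0.1921, 0.177]
tool_rot: [-2.17, -2.265, 0.002]
contact_force: [0.6, -0.1, 0.5]
opening: -0.0003
grip_force: 0.0
```

Run:
```python
from h import *
im=eyes.get_image("side");r=nets.silhouettes("side","ring_flange")
for q in r[:2]:
    P,u,v=pts(im,q["mask"]);print(q["p"],rect(P,.012,.04))
im=eyes.get_image("top");r=nets.silhouettes("top","ring_flange")
for q in r[:2]:
    P,u,v=pts(im,q["mask"]);print(q["p"],rect(P,.012,.04))
go([(.64,-.2,.1,92.45),(.64,-.2,.012,92.45)])
```

```text
0.61 ((640.392333984375, -198.24119567871094), (99.87799072265625, 107.63282775878906), 7.060650825500488)
0.3 ((469.555908203125, -216.3651885986328), (71.25226593017578, 96.86859130859375), 89.6628646850586)
t 5.72 p [ 0.6406 -0.192   0.1819] yaw 92.55 tilt [ 0.003 -0.001 -1.   ] q [-0.4   0.18  1.55  0.    1.4  -0.45] F [-0.4  0.5  0.8] op 0.0001
(0.64, -0.2, 0.1, 92.45) shift in old tool frame [-0.13 -0.02  1.36] in new [-0.13 -0.02  1.36] turn [0.03 0.01 0.02]
(0.64, -0.2, 0.012, 92.45) shift in old tool frame [0.   0.   1.47] in new [0.   0.   1.47] turn [0. 0. 0.]
```

Request:
jog_arm(commands=[-0.13,-0.02,0.5,0,0,0,0,0,0,0.5,0,0,0,0,0,0,0.5,0,0,0,0,0,0,0.5,0,0,0,0,0,0,0.4,0,0,0,0,0,0,0.3,0,0,0,0,0,0,0.13,0,0,0,0,0,0,0,0,0,0,16,0,0,0,0,0,0,16,0,0,0,0,0,0,16], newtons=20)

```text
t: 6.98
tool_pos: [0.6396, -0.201, 0.0107]
tool_rot: [2.172, 2.267, 0.001]
contact_force: [0.2, -0.4, -0.6]
opening: 0.0161
grip_force: 0.0
```

Request:
jog_arm(commands=[0.2,-0.08,0,0,0,0,16,0.4,-0.08,0,0,0,0,16,0.55,0,0,0,0,0,16,0.55,0,0,0,0,0,16,0.55,0,0,0,0,0,16,0.55,0,0,0,0,0,16,0.55,0,0,0,0,0,16,0.55,0,0,0,0,0,16,0.55,0,0,0,0,0,16,0.55,0,0,0,0,0,16,0.55,0,0,0,0,0,16,0.4,0,0,0,0,0,16,0.2,0,0,0,0,0,16,0,0,0,0,0,0,16,0,0,0,0,0,0,8])

```text
t: 8.85
tool_pos: [0.6128, 0.1673, 0.0091]
tool_rot: [-2.173, -2.268, 0.001]
contact_force: [-0.7, -0.1, -0.0]
opening: 0.0082
grip_force: 0.0
```

Run:
```python
from h import *
for c in("side","top"):
  im=eyes.get_image(c)
  cv2.imwrite(f"pics/{c}1.png",im["image"][:,:,::-1])
  for n in("ring_flange","window_frame"):
    for q in nets.silhouettes(c,n)[:1]:
      P,u,v=pts(im,q["mask"]);print(c,n,q["p"],rect(P,.012,.04))
go([])
```

```text
side ring_flange 0.56 ((612.3179321289062, 176.906982421875), (81.92230987548828, 103.97439575195312), 83.95085144042969)
side window_frame 0.96 ((535.835693359375, -360.0335693359375), (105.6950912475586, 79.9261474609375), 37.984466552734375)
top ring_flange 0.58 ((610.7066040039062, 114.83491516113281), (48.662296295166016, 11.008770942687988), 7.213993549346924)
top window_frame 0.95 ((533.072998046875, -359.64984130859375), (97.64411926269531, 71.55104064941406), 36.25592041015625)
t 9.15 p [0.6134 0.1671 0.0094] yaw 92.42 tilt [-0.  0. -1.] q [0.15 0.3  1.73 0.   1.11 0.11] F [ 0.5 -0.7  0. ] op 0.0078
```

View pics/side1.png

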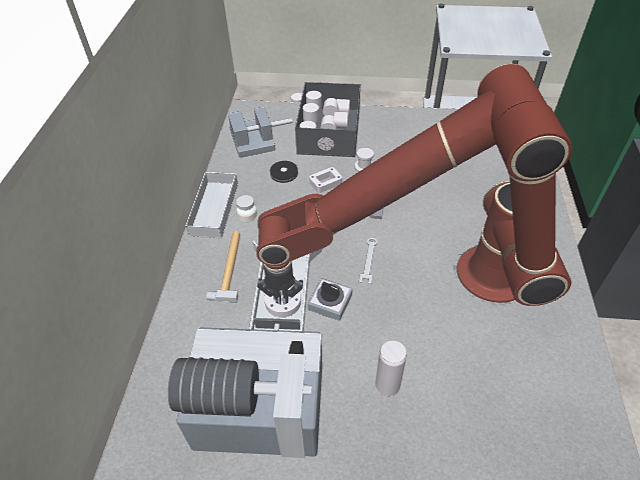

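Ring is in the tray (pixel ≈(282,302)). Next is the frame.

Request:
jog_arm(commands=[0,0,-0.6,0,0,0,6,0,0,-0.9,0,0,0,6,-0.5,-0.1,0,0,0,0,6,-0.8,-0.15,0,0,0,0,6,-0.8,-0.15,0,0,0,0,6,-0.8,-0.15,0,0,0,0,6,-0.8,-0.15,0,0,0,0,6,-0.8,-0.15,0,0,0,0,6,-0.8,-0.15,0,0,0,0,6,-0.8,-0.15,0,0,0,0,6,-0.8,-0.15,0,0,0,0,6,-0.8,-0.15,0,0,0,0,6,-0.6,-0.15,0,0,0,0,6,-0.4,-0.09,0,0,0,-0.95,6,0,0,0,0,0,-1,6,0,0,0,0,0,-1,6,0,0,0,0,0,-1,6,0,0,0,0,0,-1,6,0,0,0,0,0,-1,6])

```text
t: 11.52
tool_pos: [0.5343, -0.3585, 0.0994]
tool_rot: [-1.409, -2.808, -0.0]
contact_force: [-0.1, 0.7, 0.2]
opening: 0.006
grip_force: 0.0
```

Run:
```python
from h import *
for c in("side","top"):
  im=eyes.get_image(c)
  for n in("ring_flange","window_frame","blank_cover"):
    for q in nets.silhouettes(c,n)[:1]:
      P,u,v=pts(im,q["mask"]);print(c,n,q["p"],rect(P,.012,.04))
go([(.5345,-.3595,.011,126.4)])
```

```text
side ring_flange 0.63 ((610.682861328125, 164.66839599609375), (102.60868835449219, 104.8555908203125), 3.2904891967773438)
side window_frame 0.71 ((534.576171875, -357.9383544921875), (103.89201354980469, 79.15054321289062), 36.448158264160156)
side blank_cover 0.83 ((469.7420349121094, -201.62863159179688), (89.31995391845703, 109.04633331298828), 5.112949848175049)
top ring_flange 0.72 ((608.8384399414062, 160.15377807617188), (103.70912170410156, 103.28733825683594), 49.097618103027344)
top blank_cover 0.85 ((469.29150390625, -203.06747436523438), (93.13710021972656, 89.67719268798828), 6.907992839813232)
t 11.93 p [ 0.5345 -0.3583  0.0995] yaw 126.51 tilt [-0.  0. -1.] q [-0.71  0.21  1.67  0.    1.26 -1.34] F [-0.1  0.3 -0.9] op 0.0064
(0.5345, -0.3595, 0.011, 126.4) shift in old tool frame [-0.02 -0.01  1.47] in new [-0.02 -0.01  1.47] turn [ 0.   -0.    0.02]
```

Request:
jog_arm(commands=[0,0,0.5,0,0,0,6,0,0,0.5,0,0,0,6,0,0,0.35,0,0,0,6,0,0,0.12,0,0,0,20,0,0,0,0,0,0,28,0,0,0,0,0,0,28,0,0,0,0,0,0,28,0,0.3,0,0,0,0.95,28,0,0.3,0,0,0,1,28,0,0.3,0,0,0,1,28,0,0.3,0,0,0,1,28,0,0.3,0,0,0,1,28,0,0.3,0,0,0,1,28,0,0,0,0,0,0,28])

```text
t: 13.68
tool_pos: [0.6341, -0.3177, 0.0121]
tool_rot: [2.17, 2.27, 0.001]
contact_force: [-0.3, -0.6, -0.4]
opening: 0.0281
grip_force: 0.0
```

Run:
```python
from h import *
im=eyes.get_image("side")
for q in nets.silhouettes("side","window_frame")[:1]:
      P,u,v=pts(im,q["mask"]);print(q["p"],rect(P,.012,.04))
go([(.6342,-.29,.011,92.45),(.6195,.055,.011,92.45)])
```

```text
t 13.78 p [ 0.6328 -0.3178  0.0116] yaw 92.56 tilt [ 0. -0. -1.] q [-0.57  0.44  1.54 -0.    1.16 -0.61] F [-0.8 -0.2 -0.7] op 0.028
(0.6342, -0.29, 0.011, 92.45) shift in old tool frame [0.46 0.04 0.01] in new [0.46 0.04 0.01] turn [0.   0.   0.02]
(0.6195, 0.055, 0.011, 92.45) shift in old tool frame [5.76 0.   0.  ] in new [5.76 0.   0.  ] turn [0. 0. 0.]
```

Request:
jog_arm(commands=[0.2,0.03,0,0,0,0,28,0.4,0,0,0,0,0,28,0.55,0,0,0,0,0,28,0.55,0,0,0,0,0,28,0.55,0,0,0,0,0,28,0.55,0,0,0,0,0,28,0.55,0,0,0,0,0,28,0.55,0,0,0,0,0,28,0.55,0,0,0,0,0,28,0.55,0,0,0,0,0,28,0.55,0,0,0,0,0,28,0.55,0,0,0,0,0,28,0.5,0,0,0,0,0,28,0.2,0,0,0,0,0,28,0,0,0,0,0,0,20])

```text
t: 15.65
tool_pos: [0.6164, 0.0912, 0.0112]
tool_rot: [-2.171, -2.269, -0.0]
contact_force: [-0.5, 0.5, 1.1]
opening: 0.0202
grip_force: 0.0
```

Request:
jog_arm(commands=[0,0,-0.6,0,0,0,20,0,0,-0.9,0,0,0,20,-0.4,-0.3,0,0,0,0,50,-0.64,-0.5,0,0,0,0,50,-0.64,-0.5,0,0,0,0,50,-0.64,-0.5,0,0,0,0,50,-0.64,-0.5,0,0,0,0,50,-0.64,-0.5,0,0,0,0,50,-0.64,-0.5,0,0,0,0,50,-0.64,-0.48,0,0,0,0,50,0,0,0,0,0,1,50,0,0,0,0,0,1,50,0,0,0,0,0,1,50,0,0,0,0,0,1,50,0,0,0,0,0,1,50,0,0,0,0,0,1,50,0,0,0,0,0,1,50,0,0,0,0,0,1,50,0,0,0,0,0,1,50,0,0,0,0,0,1,50])

```text
t: 18.15
tool_pos: [0.4025, -0.2123, 0.1009]
tool_rot: [-2.996, -0.942, -0.0]
contact_force: [0.1, -0.1, 0.5]
opening: 0.05
grip_force: 0.0
```

Request:
jog_arm(commands=[0,0,0,0,0,1,50,0,0,0,0,0,1,50,0,0,0,0,0,1,50,0,0,0,0,0,1,50,0,0,0,0,0,1,50])

```text
t: 18.77
tool_pos: [0.4026, -0.2123, 0.1009]
tool_rot: [-3.136, -0.171, 0.0]
contact_force: [-0.2, 0.0, 0.6]
opening: 0.0501
grip_force: 0.0
```

Run:
```python
from h import *
for c in("side","top"):
  im=eyes.get_image(c)
  cv2.imwrite(f"pics/{c}2.png",im["image"][:,:,::-1])
  for n in("ring_flange","window_frame","blank_cover"):
    for q in nets.silhouettes(c,n)[:1]:
      P,u,v=pts(im,q["mask"]);print(c,n,q["p"],rect(P,.012,.04))
go([(.402,-.211,.012,6.5)])
```

```text
side ring_flange 0.91 ((608.9722290039062, 169.40660095214844), (113.91517639160156, 106.89289855957031), 67.16068267822266)
side window_frame 0.73 ((615.116455078125, 87.0040512084961), (98.94779205322266, 78.64512634277344), 5.73134183883667)
side blank_cover 0.72 ((470.4109802246094, -203.1327667236328), (89.62347412109375, 101.59375762939453), 3.6805543899536133)
top ring_flange 0.63 ((607.4859619140625, 169.87562561035156), (101.96763610839844, 101.74594116210938), 46.03229904174805)
top window_frame 0.88 ((613.69580078125, 83.0177001953125), (102.54401397705078, 69.66127014160156), 2.9483795166015625)
top blank_cover 0.7 ((473.4144592285156, -175.3319091796875), (46.40863800048828, 88.79747772216797), 80.72171020507812)
t 19.18 p [ 0.403  -0.2122  0.1012] yaw 6.55 tilt [-0.  0. -1.] q [-0.65 -0.25  2.12  0.    1.27  0.81] F [ 1.  -0.5  1.3] op 0.0499
(0.402, -0.211, 0.012, 6.5) shift in old tool frame [-0.01 -0.02  1.49] in new [-0.01 -0.02  1.49] turn [-0.    0.    0.01]
```

View pics/side2.png

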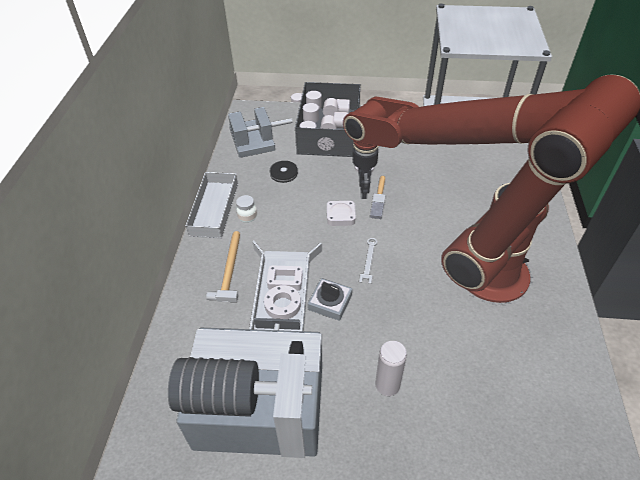

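Frame (285,275) and ring (282,302) are both seated in the tray. Now I'll push the cover sideways onto the tray axis.

Request:
jog_arm(commands=[0,0,0.5,0,0,0,50,0,0,0.5,0,0,0,50,0,0,0.35,0,0,0,50,0,0,0.12,0,0,0,50,0.1,0,0,0,0,0,50,0.2,0,0,0,0,0,50,0.3,0,0,0,0,0.1,50,0.3,0,0,0,0,0.1,50,0.3,0,0,0,0,0.1,50,0.3,0,0,0,0,0.1,50,0.3,0,0,0,0,0.1,50,0.3,0,0,0,0,0.1,50,0.3,0,0,0,0,0.1,50,0.3,0,0,0,0,0,50,0.2,0,0,0,0,0,50,0.1,0,0,0,0,0,50,0,0,0,0,0,0,50])

```text
t: 21.3
tool_pos: [0.5835, -0.1979, 0.0131]
tool_rot: [3.141, 0.069, 0.003]
contact_force: [-0.5, -0.6, 0.2]
opening: 0.0503
grip_force: 0.0
```

Run:
```python
from h import *
for c in("side","top"):
  im=eyes.get_image(c)
  for n in("blank_cover",):
    for q in nets.silhouettes(c,n)[:1]:
      P,u,v=pts(im,q["mask"]);print(c,n,q["p"],rect(P,.012,.04))
go([])
```

```text
side blank_cover 0.69 ((642.0101928710938, -194.34632873535156), (89.19166564941406, 106.56986236572266), 7.9269938468933105)
t 21.5 p [ 0.5826 -0.1981  0.0132] yaw 2.49 tilt [ 0.001 -0.    -1.   ] q [-0.45  0.26  1.78  0.    1.11  1.08] F [-0.  -0.5  0.2] op 0.0499
```

Request:
jog_arm(commands=[-0.3,0,0,0,0,0,50,0,0,-0.7,0,0,0,50,0.15,0.2,-0.6,0,0,-1,50,0.5,0.5,0,0,0,-1,50,0.4,0.6,0,0,0,-1,50,0,0,0,0,0,-1,50,0,0,0,0,0,-1,50,0,0,0,0,0,-1,50,0,0,0,0,0,-1,50,0,0,0,0,0,-1,50,0,0,0,0,0,-1,50,0,0,0,0,0,-1,50,0,0,0,0,0,-1,50,0,0,0,0,0,-1,50,0,0,0,0,0,-1,50,0,0,0,0,0,-1,50,0,0,0,0,0,-1,50,0,0,0,0,0,-0.7,50])

```text
t: 23.75
tool_pos: [0.6399, -0.265, 0.0912]
tool_rot: [2.17, 2.271, 0.001]
contact_force: [0.0, -0.6, 0.2]
opening: 0.0499
grip_force: 0.0
```

Run:
```python
from h import *
for c in("side","top"):
  im=eyes.get_image(c)
  for n in("blank_cover",):
    for q in nets.silhouettes(c,n)[:1]:
      P,u,v=pts(im,q["mask"]);print(c,n,q["p"],rect(P,.012,.04))
go([(.643,-.267,.1,92.45),(.643,-.267,.012,92.45),(.6215,.0,.012,92.45)])
```

```text
side blank_cover 0.75 ((639.816650390625, -191.99603271484375), (92.7817611694336, 104.70182037353516), 1.3527123928070068)
top blank_cover 0.76 ((641.3438720703125, -167.86630249023438), (52.77167510986328, 99.57069396972656), 71.45552825927734)
t 23.95 p [ 0.6399 -0.265   0.0912] yaw 92.38 tilt [ 0. -0. -1.] q [-0.5   0.32  1.55  0.    1.27 -0.54] F [-0.2 -0.4  0.3] op 0.0499
(0.643, -0.267, 0.1, 92.45) shift in old tool frame [-0.04  0.05 -0.15] in new [-0.04  0.05 -0.15] turn [ 0.    0.   -0.01]
(0.643, -0.267, 0.012, 92.45) shift in old tool frame [0.   0.   1.47] in new [0.   0.   1.47] turn [0. 0. 0.]
(0.6215, 0.0, 0.012, 92.45) shift in old tool frame [ 4.46 -0.17  0.  ] in new [ 4.46 -0.17  0.  ] turn [0. 0. 0.]
```

Request:
jog_arm(commands=[0,0,0.5,0,0,0,50,0,0,0.5,0,0,0,50,0,0,0.32,0,0,0,50,0.1,0,0,0,0,0,50,0.2,0,0,0,0,0,50,0.3,0,0,0,0,0,50,0.3,-0.02,0,0,0,0,50,0.3,-0.02,0,0,0,0,50,0.3,-0.02,0,0,0,0,50,0.3,-0.02,0,0,0,0,50,0.3,-0.02,0,0,0,0,50,0.3,-0.02,0,0,0,0,50,0.3,-0.02,0,0,0,0,50,0.3,0,0,0,0,0,50,0.3,0,0,0,0,0,50,0.2,0,0,0,0,0,50])

```text
t: 25.95
tool_pos: [0.6223, -0.0543, 0.0117]
tool_rot: [-2.172, -2.27, 0.001]
contact_force: [0.2, -14.8, 4.3]
opening: 0.0502
grip_force: 7.5
```

Run:
```python
from h import *
for c in("side","top"):
  im=eyes.get_image(c)
  cv2.imwrite(f"pics/{c}3.png",im["image"][(100 if c=="side" else 0):,:,::-1][:340])
  for n in("ring_flange","window_frame","blank_cover"):
    for q in nets.silhouettes(c,n)[:1]:
      P,u,v=pts(im,q["mask"]);print(c,n,q["p"],rect(P,.012,.04))
go([(.6195,.048,.012,92.45)])
```

```text
side ring_flange 0.88 ((610.0731811523438, 175.31011962890625), (101.60259246826172, 104.61363220214844), 61.30283737182617)
side window_frame 0.67 ((777.1322021484375, -160.93157958984375), (62.69960021972656, 42.12500762939453), 14.744660377502441)
side blank_cover 0.82 ((622.360595703125, 3.2876205444335938), (92.81217193603516, 97.21724700927734), 1.8794500827789307)
top ring_flange 0.67 ((608.7335205078125, 171.96607971191406), (103.9326400756836, 101.92942810058594), 27.07789421081543)
top window_frame 0.72 ((614.320068359375, 86.0950698852539), (102.75243377685547, 72.57245635986328), 1.5277644395828247)
top blank_cover 0.85 ((630.7738647460938, 28.59943389892578), (64.35693359375, 90.9145736694336), 42.285484313964844)
t 26.35 p [ 0.6221 -0.0554  0.0113] yaw 92.44 tilt [-0.001  0.001 -1.   ] q [-0.21  0.28  1.75  0.    1.11 -0.25] F [ 0.   0.7 -0.2] op 0.05
(0.6195, 0.048, 0.012, 92.45) shift in old tool frame [ 1.72  0.03 -0.01] in new [ 1.72  0.03 -0.01] turn [-0.01 -0.01 -0.  ]
```

View pics/side3.png

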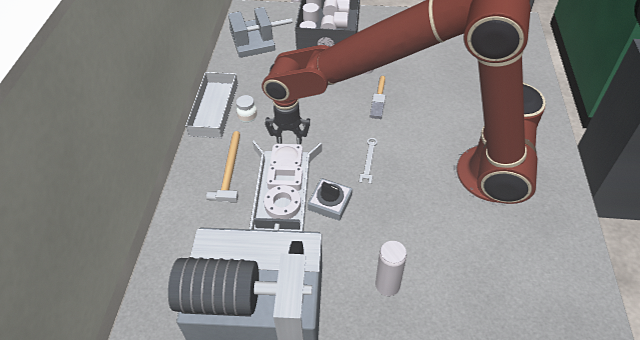

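Row is lined up: cover (287,153), frame (285,173), ring (282,200). Now the push home.

Request:
jog_arm(commands=[0.15,0,0,0,0,0,50,0.2,0,0,0,0,0,50,0.2,0,0,0,0,0,50,0.2,0,0,0,0,0,50,0.2,0,0,0,0,0,50,0.2,0,0,0,0,0,50,0.15,0,0,0,0,0,50,0.12,0,0,0,0,0,50,0.1,0,0,0,0,0,50])

```text
t: 27.48
tool_pos: [0.6204, 0.0329, 0.0134]
tool_rot: [2.169, 2.264, -0.002]
contact_force: [1.2, -10.6, 3.2]
opening: 0.0498
grip_force: 5.2
```

```bash
cat >> h.py <<'E'
def fol():
  for c in("side","top"):
    im=eyes.get_image(c)
    for n in("follower","ring_flange","blank_cover"):
      for q in nets.silhouettes(c,n)[:1]:
        P,u,v=pts(im,q["mask"]); F=P[(P[:,2]>.03)&(P[:,2]<.05)] if n=="follower" else P[P[:,2]>.012]
        if len(F): print(c,n,round(q["p"],2),np.percentile(F,[3,50,97],axis=0).round(4).tolist())
E
python3 - <<'E'
from h import *
fol();go([])
E
```

```text
side ring_flange 0.82 [[0.5593, 0.2113, 0.0169], [0.6093, 0.2368, 0.0302], [0.6523, 0.2705, 0.0362]]
side blank_cover 0.89 [[0.5768, 0.0475, 0.0218], [0.6192, 0.0934, 0.0288], [0.6633, 0.1299, 0.0384]]
top follower 0.69 [[0.5507, 0.3069, 0.0308], [0.6079, 0.3136, 0.0412], [0.6639, 0.3493, 0.0484]]
top ring_flange 0.64 [[0.5565, 0.2105, 0.0178], [0.6048, 0.2542, 0.0298], [0.6504, 0.3, 0.0386]]
top blank_cover 0.77 [[0.5496, 0.0757, 0.0191], [0.628, 0.1267, 0.0293], [0.6563, 0.1389, 0.3716]]
t 27.88 p [0.6203 0.0337 0.0134] yaw 92.43 tilt [ 0.003 -0.003 -1.   ] q [-0.06  0.27  1.77 -0.    1.11 -0.1 ] F [ 1.  -6.4  3.4] op 0.05
```

Request:
jog_arm(commands=[0.1,0,0,0,0,0,50,0.1,0,0,0,0,0,50,0.08,0,0,0,0,0,50])

```text
t: 28.25
tool_pos: [0.6197, 0.0492, 0.0134]
tool_rot: [2.169, 2.264, -0.003]
contact_force: [1.2, -20.3, 3.2]
opening: 0.0499
grip_force: 10.6
```

Request:
jog_arm(commands=[0.03,0,0,0,0,0,50,0.03,0,0,0,0,0,50])

```text
t: 28.5
tool_pos: [0.6197, 0.0493, 0.0135]
tool_rot: [2.165, 2.261, -0.011]
contact_force: [1.7, -25.4, 3.5]
opening: 0.0501
grip_force: 12.7
```

Request:
jog_arm(commands=[0.03,0,0,0,0,0,50,0.02,0,0,0,0,0,50])

```text
t: 28.75
tool_pos: [0.6198, 0.0496, 0.0135]
tool_rot: [2.163, 2.258, -0.016]
contact_force: [1.7, -33.2, 3.0]
opening: 0.0499
grip_force: 16.5
```

Run:
```python
from h import *
fol();go([])
for c in("side","top"):
    im=eyes.get_image(c);a=im["image"][:,:,::-1]
    a=a[225:345,235:355] if c=="side" else a[190:290,160:280]
    cv2.imwrite(f"pics/{c}4.png",cv2.resize(a,None,fx=5,fy=5,interpolation=cv2.INTER_CUBIC))
```

```text
side ring_flange 0.76 [[0.5615, 0.2264, 0.0169], [0.6082, 0.2493, 0.0303], [0.6507, 0.2711, 0.0355]]
side blank_cover 0.92 [[0.5756, 0.0648, 0.022], [0.6174, 0.1125, 0.0291], [0.6617, 0.1483, 0.0381]]
top follower 0.84 [[0.5508, 0.3235, 0.032], [0.6065, 0.3292, 0.0408], [0.6668, 0.349, 0.0479]]
top ring_flange 0.98 [[0.5565, 0.2272, 0.0179], [0.6037, 0.273, 0.0296], [0.649, 0.3191, 0.0381]]
top blank_cover 0.64 [[0.6204, 0.0954, 0.02], [0.6281, 0.1043, 0.0313], [0.647, 0.1486, 0.0416]]
t 29.15 p [0.6198 0.0495 0.0135] yaw 92.45 tilt [ 0.004 -0.017 -1.   ] q [-0.03  0.27  1.76 -0.02  1.11 -0.07] F [  0.7 -30.8   3.3] op 0.0497
```

View pics/top4.png

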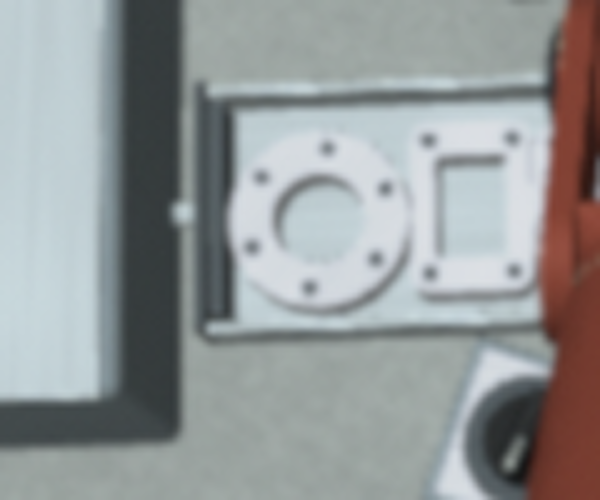

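Follower is on the end plate at left (px ≈205–235), with the ring against it and the force climbing while nothing moves. Backing off, then the knob.

Request:
jog_arm(commands=[-0.1,0,0,0,0,0,50,-0.2,0,0,0,0,0,50,-0.3,0,0,0,0,0,50,0,0,-0.6,0,0,0,50,0,0,-0.8,0,0,0,50,0,0,-0.8,0,0,-1,50,0,0,0,0,0,-1,50,0,0,0,0,0,-1,50,0,0,0,0,0,-1,50,0,0,0,0,0,-1,50,0,0,0,0,0,-1,50,0,0,0,0,0,-1,50,0,0,0,0,0,-1,50,0,0,0,0,0,-1,50,0,0,0,0,0,-1,50,0,0,0,0,0,-0.9,50])

```text
t: 31.25
tool_pos: [0.6188, 0.0228, 0.1433]
tool_rot: [-0.677, -3.067, -0.0]
contact_force: [-0.4, -1.4, 0.4]
opening: 0.0499
grip_force: 0.0
```

Run:
```python
from h import *
fol();go([(.4745,.147,.13,155),(.4745,.147,.058,155)])
for c in("side","top"):
    im=eyes.get_image(c);P,u,v=pts(im)
    k=P[(np.hypot(P[:,0]-.4745,P[:,1]-.147)<.04)&(P[:,2]>.066)&(P[:,2]<.09)]
    if len(k)>5: print(c,cv2.minAreaRect((k[:,:2]*1000).astype(np.float32)),np.percentile(k[:,2],[50,90]),len(k))
```

```text
side follower 0.26 [[0.4537, 0.1409, 0.0409], [0.4809, 0.1649, 0.0476], [0.4995, 0.1753, 0.0498]]
side ring_flange 0.67 [[0.5649, 0.154, 0.0146], [0.6125, 0.1889, 0.0298], [0.6604, 0.2236, 0.0349]]
side blank_cover 0.98 [[0.5754, 0.0635, 0.0218], [0.6197, 0.1116, 0.0294], [0.6629, 0.1508, 0.0378]]
top follower 0.76 [[0.5476, 0.3235, 0.0312], [0.6082, 0.3295, 0.0412], [0.6709, 0.3386, 0.049]]
top ring_flange 0.91 [[0.5566, 0.2245, 0.0169], [0.6033, 0.2717, 0.0296], [0.6496, 0.3186, 0.0376]]
top blank_cover 0.95 [[0.5789, 0.0652, 0.0187], [0.635, 0.1326, 0.0272], [0.6628, 0.1503, 0.0372]]
t 31.65 p [0.6192 0.023  0.1438] yaw 154.88 tilt [-0.  0. -1.] q [-0.08  0.11  1.7   0.    1.33 -1.22] F [-0.3  0.4  0.1] op 0.0498
(0.4745, 0.147, 0.13, 155) shift in old tool frame [3.06 0.85 0.23] in new [3.06 0.85 0.23] turn [ 0.   -0.   -0.02]
(0.4745, 0.147, 0.058, 155) shift in old tool frame [0.  0.  1.2] in new [0.  0.  1.2] turn [0. 0. 0.]
side ((476.0844421386719, 150.70736694335938), (16.127355575561523, 52.186859130859375), 64.01249694824219) [0.07737085 0.081277  ] 116
top ((474.6111755371094, 147.82081604003906), (15.346349716186523, 51.48699188232422), 63.789634704589844) [0.07826743 0.08379438] 105
```

Request:
jog_arm(commands=[0.5,0.15,0.05,0,0,0,50,0.6,0.17,0.05,0,0,0,50,0.7,0.18,0.05,0,0,0,50,0.6,0.17,0.05,0,0,0,50,0.45,0.13,0,0,0,0,50,0.2,0.05,0,0,0,0,45,0,0,0.4,0,0,0,45,0,0,0.4,0,0,0,45,0,0,0.3,0,0,0,45,0,0,0.1,0,0,0,45,0,0,0,0,0,0,45])

```text
t: 33.12
tool_pos: [0.4753, 0.1466, 0.0598]
tool_rot: [-0.683, -3.066, 0.0]
contact_force: [0.7, -0.6, -0.1]
opening: 0.045
grip_force: 0.0
```

Request:
jog_arm(commands=[0,0,0,0,0,0,5,0,0,0,0,0,0,5,0,0,0,0,0,0,5,0,0,0,0,0,0,5,0,0,0,0,0,0,5], newtons=20)

```text
t: 33.75
tool_pos: [0.4767, 0.1481, 0.0612]
tool_rot: [0.682, 3.063, 0.006]
contact_force: [3.2, 4.4, -0.0]
opening: 0.013
grip_force: 26.3
```

Request:
jog_arm(commands=[0,0.03,0,0,0,0,5,0,0,0,0,0,0.5,5,0,0,0,0,0,1,5,0,0,0,0,0,1,5,0,0,0,0,0,1,5,0,0,0,0,0,1,5,0,0,0,0,0,1,5,0,0,0,0,0,1,5,0,0,0,0,0,1,5,0,0,0,0,0,1,5,0,0,0,0,0,0,5])

```text
t: 35.12
tool_pos: [0.4766, 0.1483, 0.0612]
tool_rot: [1.884, 2.512, 0.001]
contact_force: [-1.4, -0.6, 5.8]
opening: 0.0134
grip_force: 27.2
```

Run:
```python
from h import *
go([]);o=ctrl.get_obs();print(o["wrist_torque"],o["grip_force"])
```

```text
t 35.12 p [0.4766 0.1483 0.0612] yaw 106.27 tilt [ 0.001 -0.    -1.   ] q [ 0.15 -0.08  2.04 -0.    1.18 -0.13] F [-1.4 -0.6  5.8] op 0.0134
[-0.2584738   0.30290184 -0.06457618] 27.170069217681885
```

Request:
jog_arm(commands=[0,0,0,0,0,0.7,5,0,0,0,0,0,0.7,5,0,0,0,0,0,0,5])

```text
t: 35.5
tool_pos: [0.4766, 0.1483, 0.0612]
tool_rot: [2.055, 2.375, 0.001]
contact_force: [-1.3, -1.0, 5.3]
opening: 0.0135
grip_force: 27.2
```

Run:
```python
from h import *
go([]);o=ctrl.get_obs();print(o["wrist_torque"],o["grip_force"])
```

```text
t 35.5 p [0.4766 0.1483 0.0612] yaw 98.27 tilt [ 0.001 -0.    -1.   ] q [ 0.15 -0.08  2.04 -0.    1.18  0.01] F [-1.3 -1.   5.3] op 0.0135
[-0.18329867  0.3261821  -0.06349476] 27.203594148159027
```

Request:
jog_arm(commands=[0,0,0,0,0,0.7,5,0,0,0,0,0,0.7,5,0,0,0,0,0,0,5])

```text
t: 35.88
tool_pos: [0.4766, 0.1484, 0.0612]
tool_rot: [2.216, 2.225, 0.001]
contact_force: [-1.2, -0.8, 6.5]
opening: 0.0132
grip_force: 27.2
```

Run:
```python
from h import *
go([]);o=ctrl.get_obs();print(o["wrist_torque"],o["grip_force"])
```

```text
t 35.88 p [0.4766 0.1484 0.0612] yaw 90.25 tilt [ 0.001 -0.    -1.   ] q [ 0.15 -0.08  2.04 -0.    1.18  0.15] F [-1.2 -0.8  6.5] op 0.0132
[-0.21812904  0.35879689 -0.00187962] 27.208824455738068
```

Request:
jog_arm(commands=[0,0,0,0,0,0.7,5,0,0,0,0,0,0.5,5,0,0,0,0,0,0,5])

```text
t: 36.25
tool_pos: [0.4766, 0.1483, 0.0612]
tool_rot: [2.345, 2.089, 0.001]
contact_force: [-1.3, -1.0, 5.5]
opening: 0.0132
grip_force: 27.2
```

Run:
```python
from h import *
go([]);o=ctrl.get_obs();print(o["wrist_torque"],o["grip_force"])
```

```text
t 36.25 p [0.4766 0.1483 0.0612] yaw 83.38 tilt [ 0.001 -0.    -1.   ] q [ 0.15 -0.08  2.04 -0.    1.18  0.27] F [-1.3 -1.   5.5] op 0.0132
[-0.24606831  0.36093545 -0.07495067] 27.2149658203125
```

Request:
jog_arm(commands=[0,0,0,0,0,0.6,5,0,0,0,0,0,0.4,5,0,0,0,0,0,0,5])

```text
t: 36.62
tool_pos: [0.4768, 0.1489, 0.0613]
tool_rot: [2.444, 1.973, 0.003]
contact_force: [-1.5, 1.1, 5.5]
opening: 0.0133
grip_force: 52.9
```

Run:
```python
from h import *
go([]);o=ctrl.get_obs();print(o["wrist_torque"],o["grip_force"],o["effort"])
```

```text
t 36.62 p [0.4768 0.1489 0.0613] yaw 77.83 tilt [ 0.002  0.    -1.   ] q [ 0.15 -0.08  2.04  0.    1.17  0.37] F [-1.5  1.1  5.5] op 0.0133
[0.26548088 0.18051045 0.93089115] 52.9419531673193 [-1.61183473e+00 -2.67267001e+01 -3.02117336e+01 -2.92470516e-02
 -2.00550109e-01  9.87834111e-01]
```

Torque jumped to 0.93 N m, so the knob is at its stop. Releasing and raising the arm.

Request:
jog_arm(commands=[0,0,0,0,0,0,45,0,0,0,0,0,0,45,0,0,0,0,0,0,45,0,0,-0.4,0,0,0,45,0,0,-0.6,0,0,0,45,0,0,-0.8,0,0,0,45,-0.7,-0.4,-0.5,0,0,0,45,-0.8,-0.4,0,0,0,0,45,-0.8,-0.4,0,0,0,0,45,-0.8,-0.4,0,0,0,0,45,-0.8,0,0,0,0,0,45,-0.6,0,0,0,0,0,45,0,0,0,0,0,0,45])

```text
t: 38.25
tool_pos: [0.3234, -0.0962, 0.1978]
tool_rot: [2.454, 1.961, -0.0]
contact_force: [0.3, 0.7, -0.4]
opening: 0.0451
grip_force: 0.0
```

Run:
```python
from h import *
fol();go([])
for c in("side","top"):
    im=eyes.get_image(c);P,u,v=pts(im)
    k=P[(np.hypot(P[:,0]-.4745,P[:,1]-.147)<.04)&(P[:,2]>.066)&(P[:,2]<.09)]
    if len(k)>5: print(c,cv2.minAreaRect((k[:,:2]*1000).astype(np.float32)),len(k))
    if c=="top": cv2.imwrite("pics/fin.png",cv2.resize(im["image"][140:360,140:510,::-1],None,fx=2.1,fy=2.1,interpolation=cv2.INTER_CUBIC))
```

```text
side ring_flange 0.83 [[0.563, 0.2268, 0.0151], [0.608, 0.2498, 0.0304], [0.6512, 0.2756, 0.0376]]
side blank_cover 0.71 [[0.576, 0.063, 0.022], [0.6189, 0.1103, 0.0293], [0.6625, 0.148, 0.0377]]
top follower 0.79 [[0.55, 0.3232, 0.032], [0.6064, 0.3288, 0.0413], [0.6628, 0.3362, 0.048]]
top ring_flange 0.88 [[0.5565, 0.2268, 0.0183], [0.6038, 0.2708, 0.0293], [0.6497, 0.3175, 0.0378]]
top blank_cover 0.9 [[0.5748, 0.0617, 0.0184], [0.6155, 0.104, 0.0285], [0.6604, 0.1477, 0.0394]]
t 38.65 p [ 0.3242 -0.0938  0.1978] yaw 77.68 tilt [-0.  0. -1.] q [-0.5  -0.73  2.27  0.    1.6  -0.29] F [ 0.3 -0.9 -0.8] op 0.0453
side ((476.0873718261719, 150.62176513671875), (54.14619445800781, 14.3466215133667), 82.3325424194336) 91
top ((474.28363037109375, 148.10287475585938), (50.629878997802734, 14.742140769958496), 83.64627838134766) 103
```

View pics/fin.png

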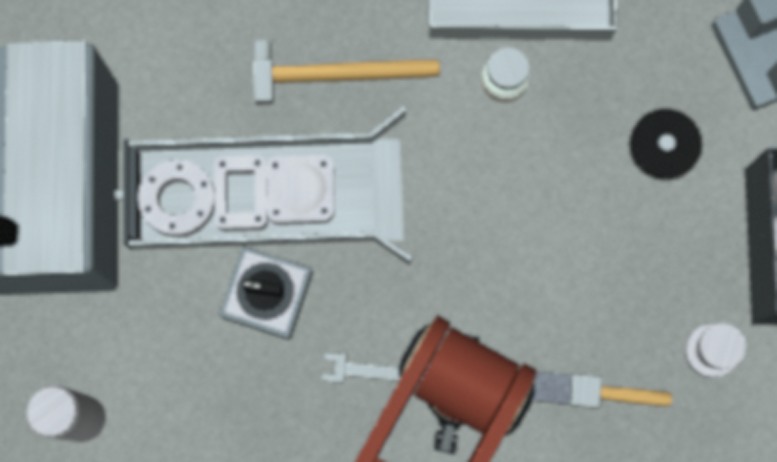

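The final picture shows the row in the tray: ring (177,197), frame (242,192), cover (300,190). The follower is against the end plate at (134,195). The knob bar is now at 83°, within a degree of its expected stop (box yaw −17.4° gives 82.4°), and the other items on the bench are unmoved. Handing in.

```bash
python3 -c "
from station import job
print(job.finish_job())"
```

```text
the job is handed in; nothing more can be done
None
```

I've handed the job in: the three castings are in the tray with the follower pushed to its end stop, the feed knob is turned clockwise to its stop, and nothing else on the bench was touched; it took about 39 s.

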